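# Zero the flow controller and set the needle valve

## Robot

A 6-joint arm with a two-finger parallel gripper is mounted at the origin on the work surface. World frame = base frame: x ahead of the robot, y to its left, z up, the work surface at z = 0. Lengths are in m, angles in rad, forces in N, time in s.
With the tool pointing down it reaches from about 0.4 to 0.825 m from the base axis. Payload 7 kg.
Tool frame: the origin (TCP) lies between the finger pads; the fingertips stand 19 mm ahead of it and the grasp point (between the pads) is the TCP (robot.tip_reach is the distance from the TCP to the fingertips, in m); z points along the fingers, y is the line along which they close (so a half turn about z gives the same grasp; the last joint's range is limited). The gripper opens to 85 mm and grips with 20 to 120 N. Pads are 22 mm wide; open, the fingers measure 114 mm over their backs; the gripper's body (76 mm by 85 mm) begins 54 mm behind the grasp point. The pads swing forward as they close: fully open they stand 13 mm farther back than shut.
Start: joints at [-0.963, 0.359, 0.012, 0, -1.224, -0.288], TCP at [0.212, -0.641, 0.25] pointing down, gripper open.
Joint ranges: [-3.07, 3.07], [-1.43, 2.12], [-1.02, 1.25], [-3.03, 1.67], [-3.05, -0], [-3.03, 3.03]. Speed limits (rad/s): [2.39, 2.39, 3.01, 3.14, 3.14, 3.14].

## Interface

Orientations are given as a rotation vector (axis times angle).
In Python, from cell import robot gives the robot as it stands. The module is installed in compiled form; this text tells all that it offers. Calls block until the motion is done:
- robot.goto(position, orientation): joint-space move of the TCP to a pose.
- robot.line_to(position, feed=0.15, attitude=None, stop_force=None): straight line of the TCP; attitude=None keeps the orientation; feed is the mean speed in m/s. With stop_force (N) it stops when the force on the tool has changed by that much, and returns True; else False.
- robot.set_joints(angles): joint-space move.
- robot.command_gripper(opening, squeeze=None): opening from 0.0 (shut) to 1.0 (fully open); squeeze is the grip in N (None keeps the last); returns when the fingers have stopped.
- robot.sleep(seconds).
- robot.inverse_kinematics(position, orientation): joint angles nearest the present ones, or None.
- robot.state(): the state.
- robot.grab_frame(name): name is "scene" or "top" or "wrist"; returns (picture, depth): 384x512x3 uint8, blue, green, red; 384x512 float32, m along the optical axis (not along the pixel's ray), 0 where there is no reading.
- robot.camera_params(name): a dict with "fx", "fy", "cx", "cy" (pixels), "R" (3x3) and "t" (3): a world point X has camera coordinates R X + t. Camera axes: x right, y down, z forward; pixel columns grow to the right and rows downward; lengths in m; the calibration is good to about 2 mm. A picture is of the moment at which its call begins: read the wrist's pose just before it. camera_params takes no time and is no camera call; for the wrist camera it gives the pose at the moment of the call.
A pose or a line that the arm cannot do raises robot.MotionError and nothing moves.
- robot.job_done(): hands the job in; it is judged then, once.
The state is a dict: "time": time; "joint_positions": joint angles; "joint_velocities": joint speeds; "effort": joint torques, N m; "tcp_pos": TCP position; "tool_rot": TCP orientation; "force": force on the tool from outside, world axes, zero at the start; "moment": the same for the moment, N m; "finger_gap": opening from 0.0 (shut) to 1.0 (fully open); "grip_force": force on a finger pad.
Only numpy, scipy, OpenCV 4.12 (cv2) and the standard library are available. Lean on these libraries where they do the work, as an engineer would, in place of code of your own. Each camera call takes 0.05 s, during which the arm holds its last target. There are 200 camera calls.

## Task

Get the gas line ready for drying: turn the needle valve's bar handle clockwise until it is fully closed and let go of it, then with the valve shut press the controller's square key (zero) and after it the round key (start), one at a time and each fully down, letting each come back up. Then take the handle again and open the valve counter-clockwise until its pointer lines up with the steel tab on the dial, and let go. Do not press the bar-shaped key (stop), do not shift the tab, and leave the bottles and the dish alone.

Things in the scene. Friction and masses are not known exactly. Their poses are not given: they have to be found in the camera images.
- valve_unit: Needle valve unit, fixed to the bench. Origin on the valve axis at bench height. Aluminium plate 150 (own x) x 200 (own y, from -65 to +135) x 12 mm; the brass valve body at the origin carries a round aluminium dial of 116 mm diameter whose top is 50 mm above the bench; a lying drying cartridge 42 mm in diameter (end caps 46 mm, top at 58 mm above the bench) runs along own x with its axis at own y = +95 mm. The valve axis is vertical (own z).
- handle (a point): The grip point of the valve's handle: on the valve axis, 88 mm above the bench, at mid-length of the bar. The handle is an upright black plastic bar 56 long x 15 thick x 38 mm high (from 64 to 102 mm above the bench), above a 56 mm black disc (51 to 58 mm above the bench). This point's x axis runs along the bar towards the pointer end, z is up; pinch across the 15 mm. A white line on the bar's top marks the pointer end.
- pointer (a point): Tip of the handle's small white pointer nose, 42 mm out from the valve axis, 57 mm above the bench, turning with the handle; its x axis points outwards along the pointer.
- valve (a joint): Opening of the valve in rad: 0 fully closed, against a stop (pointer towards the unit's own -x, beside a steel stop pin), growing counter-clockwise as seen from above, at most 3.6. It takes about 0.12 N m to turn and stays where it is left. Starts partly open, between 0.5 and 1.2.
- tab_mark (a point): The top of the dark steel tab on the dial's rim, 46 mm out from the valve axis (its inner end is at 44 mm), 59 mm above the bench. The tab is 14 long (radial) x 7 wide x 9 mm high. Its x axis points outwards. It marks the wanted opening; it is a stiff slide-round marker and must stay put.
- tab (a joint): Where the tab stands, in rad, on the same scale as the valve: the pointer is lined up when joint valve equals joint tab. Between 1.9 and 2.7.
- controller: Flow controller, fixed to the bench: light grey box 150 (own x) x 210 (own y) mm, flat top 57 mm above the bench, origin under its centre. A dark display lies along the side towards own +x; the three grey keys stand in a row along own y, 62 mm apart, at own x = -25 mm, in any order. All keys travel 6 mm straight down on a spring: about 1.2 N to start moving, 4 N fully down, where they stop hard.
- key_square_top (a point): Middle of the top of the square key (zero), 26 x 26 mm, its top 75 mm above the bench.
- key_square (a joint): How far the square key is pressed, in m: 0 up, 0.006 fully down.
- key_round_top (a point): Middle of the top of the round key (start), 28 mm in diameter, its top 75 mm above the bench.
- key_round (a joint): How far the round key is pressed, in m: 0 up, 0.006 fully down.
- key_bar_top (a point): Middle of the top of the bar-shaped key (stop), 44 (own x) x 13 mm, its top 75 mm above the bench. Not to be pressed.
- key_bar (a joint): How far the bar-shaped key is pressed, in m: 0 up, 0.006 fully down.
- bottle_a: Loose white plastic bottle with a black cap, 60 mm in diameter, 130 mm tall, standing; origin at the middle of its underside. A bystander.
- bottle_b: Loose white plastic bottle with a white cap, 52 mm in diameter, 110 mm tall, standing; origin at the middle of its underside. A bystander.
- dish: Loose steel dish, 90 mm in diameter at the rim, 30 mm high; origin at the middle of its underside. A bystander.
There are look-alikes about, which are no part of the job. There is more than one size of the valve_unit; the job needs the larger.

How it is judged:
On the way, in this order (a step that is already met when the one before it is completed fails the run):
1. the valve is fully closed and the handle let go (value of joint valve below 0.08 rad and contact force between the fingers and valve_unit below 0.1 N), for 0.2 s.
2. with the valve closed, the square key is pressed down (value of joint valve below 0.1 rad and value of joint key_square above 0.0042 m), for 0.05 s.
3. with the valve closed and the square key up again, the round key is pressed down (value of joint valve below 0.1 rad and value of joint key_square below 0.0015 m and value of joint key_round above 0.0042 m), for 0.05 s.
At the end, for the whole second after the job is handed in: The valve stands open with its pointer within 0.1 rad (about 6 degrees) of the tab and at rest, the tab within 5 mm of where it was, and all three keys are up (within 1.5 mm); the bottles and the dish are within 20 mm of where they were (angle between the x axis of pointer and the x axis of tab_mark, either way round below 0.1 rad and horizontal distance between pointer and tab_mark below 0.02 m and velocity of joint valve between -0.05 and 0.05 rad/s and value of joint each of key_square, key_round, key_bar below 0.0015 m and distance of tab_mark from where it was at the start of the episode below 0.005 m and distance of each of bottle_a, bottle_b, dish from where it was at the start of the episode below 0.02 m); the robot touches nothing.
It fails at once if the bar-shaped key is pressed by more than 3 mm (value of joint key_bar above 0.003 m).
It fails at once if the square and the round key are down together (value of joint each of key_square, key_round above 0.0025 m).
It fails at once if the tab is shifted by more than 5 mm (distance of tab_mark from where it was at the start of the episode above 0.005 m).
It fails at once if a bottle or the dish is moved by more than 20 mm or tipped (distance of any of bottle_a, bottle_b, dish from where it was at the start of the episode above 0.02 m or angle between any of bottle_a, bottle_b, dish's own z axis and vertical above 0.3 rad).
It also fails if it takes over 70 s, if anything falls off the work surface, if the arm or the gripper's body presses on something with over 40 N, if the wrist force passes 120 N, or if a joint passes its speed limit or range.

## Working session

There is one attempt and no reset: what is moved stays moved. The work goes in short steps, each a Python script; the robot and the scene stay as the last script left them, time stands still between calls to the robot, and variables do not carry over. Pictures are saved under pics/ and viewed, at most 10 in all, crops included, and the job is handed in when it is done.

```bash
mkdir -p pics; python3 - <<'E'
from cell import robot
import cv2,numpy as np
for n in("top","scene"):
    p,d=robot.grab_frame(n); cv2.imwrite(f"pics/{n}0.png",p); np.save(f"{n}0.npy",d)
    c=robot.camera_params(n); print(n,c, d.min(),d.max())
print(robot.state()["tool_rot"],robot.state()["time"])
E
```

```text
top {'fx': 352.5546510635962, 'fy': 352.5546510635962, 'cx': 252.92709836290678, 'cy': 193.73028914297598, 'R': array([[ 0.00788805, -0.99993876,  0.00776202],
       [-0.99065592, -0.00887127, -0.13609613],
       [ 0.13615665, -0.00661595, -0.99066523]]), 't': array([-0.03049229,  0.59663241,  0.95386807])} 0.0 1.7535902
scene {'fx': 477.22375434953324, 'fy': 477.22375434953324, 'cx': 253.73171165681916, 'cy': 190.24818137512207, 'R': array([[-0.84382086,  0.53647445,  0.01270922],
       [ 0.39636348,  0.63905614, -0.6591686 ],
       [-0.36174902, -0.55118274, -0.75188778]]), 't': array([ 0.49801589, -0.16679039,  1.62776293])} 0.0 3.7967224
[ 4.99984079e-01 -3.10117294e+00 -2.23569928e-03] 0.1
```

View pics/top0.png

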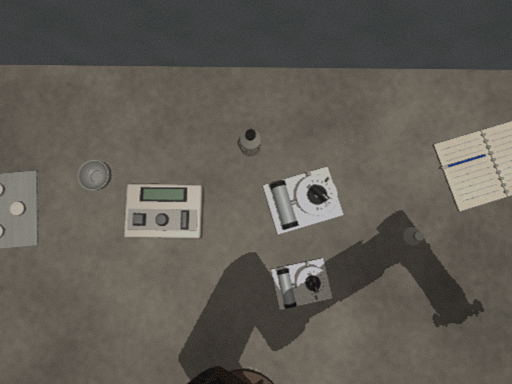

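View pics/scene0.png

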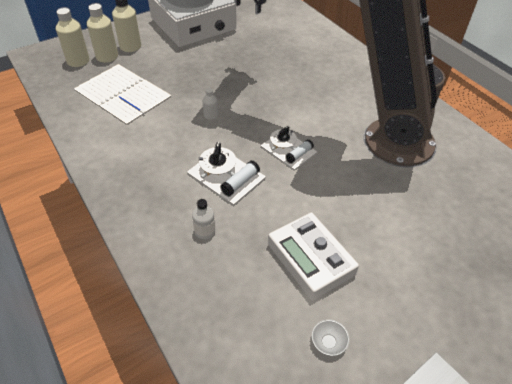

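Candidates in the top view:
- **Valve units:** the larger one has its handle at (318,195). The smaller look-alike is at (313,283), partly in the arm's shadow.
- **Keys:** square at (139,219), round at (161,219), bar (stop) at (185,219).

I choose the valve at (318,195), the square key and the round key. Next I'll check them from close by with the wrist camera.

```bash
cat > h.py <<'E'
from cell import robot
import cv2,numpy as np
from scipy.spatial.transform import Rotation as Ro
def ray(c,uv,z):
    uv=np.atleast_2d(uv).astype(float)
    d=np.c_[(uv[:,0]-c["cx"])/c["fx"],(uv[:,1]-c["cy"])/c["fy"],np.ones(len(uv))]@c["R"]
    o=-c["R"].T@c["t"]
    return o+d*((z-o[2])/d[:,2])[:,None]
def proj(c,X):
    p=np.atleast_2d(X)@c["R"].T+c["t"]
    return np.c_[p[:,0]/p[:,2]*c["fx"]+c["cx"],p[:,1]/p[:,2]*c["fy"]+c["cy"]]
def ori(a):
    """tool down, tool y (closing line) at world angle a+90deg, i.e. tool x along angle a"""
    x=np.array([np.cos(a),np.sin(a),0]);z=np.array([0,0,-1.]);y=np.cross(z,x)
    return Ro.from_matrix(np.c_[x,y,z]).as_rotvec()
def grip_ori(a,pos,prefer=None):
    """of a and a+pi, reachable one with last joint nearest prefer"""
    best=None
    for b in(a,a+np.pi):
        q=robot.inverse_kinematics(pos,ori(b))
        if q is not None:
            s=abs(q[5]-(0 if prefer is None else prefer))
            if best is None or s<best[0]: best=(s,b,q)
    return best
E
python3 - <<'E'
from h import *
c=robot.camera_params("top")
print("handle",ray(c,(317,195),.1),"keys",ray(c,[(139,219),(161,219),(185,219)],.075))
print("bottle",ray(c,(250,134),.13))
p=ray(c,(317,195),.1)[0]
R0=Ro.from_rotvec(robot.state()["tool_rot"]).as_matrix();print(R0.round(2))
cw=robot.camera_params("wrist");print("cam in tool",R0.T@(-cw["R"].T@cw["t"]-robot.state()["tcp_pos"]),(cw["R"]@R0).round(2))
for a in np.arange(-180,180,30):
    q=robot.inverse_kinematics([p[0],p[1],.09],ori(np.radians(a))); print(a,None if q is None else np.round(q,2))
E
```

```text
handle [[ 0.5868673  -0.19520624  0.1       ]] keys [[0.52080753 0.28075992 0.075     ]
 [0.52130338 0.22168412 0.075     ]
 [0.52184487 0.15717265 0.075     ]]
bottle [[ 0.74296654 -0.01593262  0.13      ]]
[[-0.95 -0.31 -0.  ]
 [-0.31  0.95  0.  ]
 [ 0.    0.   -1.  ]]
cam in tool [ 0.06664315 -0.00058297 -0.1241833 ] [[-0.    1.   -0.  ]
 [-0.96 -0.   -0.26]
 [-0.26  0.    0.96]]
-180 [-0.01  0.41 -0.31  0.   -0.85 -1.56]
-150 [-0.01  0.41 -0.31  0.   -0.85 -1.04]
-120 [-0.01  0.41 -0.31  0.   -0.85 -0.52]
-90 [-0.01  0.41 -0.31  0.   -0.85  0.01]
-60 [-0.01  0.41 -0.31  0.   -0.85  0.53]
-30 [-0.01  0.41 -0.31  0.   -0.85  1.05]
0 [-0.01  0.41 -0.31  0.   -0.85  1.58]
30 [-0.01  0.41 -0.31  0.   -0.85  2.1 ]
60 [-0.01  0.41 -0.31 -0.   -0.85  2.62]
90 None
120 [-0.01  0.41 -0.31  0.   -0.85 -2.61]
150 [-0.01  0.41 -0.31  0.   -0.85 -2.09]
```

```bash
python3 - <<'E'
from h import *
robot.goto([.587,-.195,.27],ori(-np.pi/2)); robot.sleep(.2)
c=robot.camera_params("wrist"); p,d=robot.grab_frame("wrist")
np.savez("v1.npz",p=p,d=d,**c); cv2.imwrite("pics/v1.png",p)
robot.goto([.521,.222,.27],ori(-np.pi/2)); robot.sleep(.2)
c=robot.camera_params("wrist"); p,d=robot.grab_frame("wrist")
np.savez("k1.npz",p=p,d=d,**c); cv2.imwrite("pics/k1.png",p)
print(robot.state()["time"])
E
```

```text
4.25
```

View pics/v1.png

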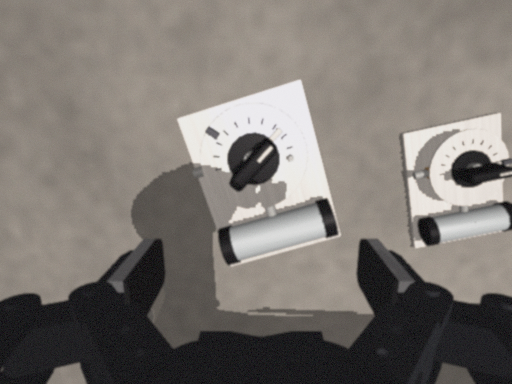

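View pics/k1.png

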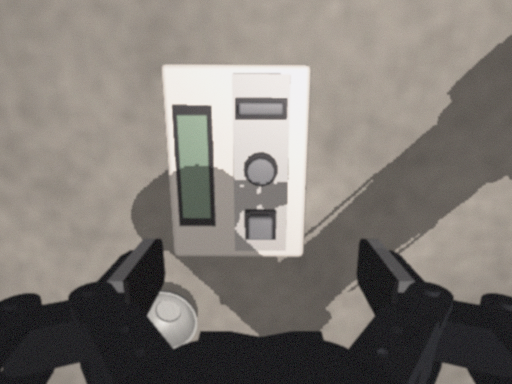

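v1 confirms the larger valve: disc centre near (254,158), pointer nose near (278,130), tab near (213,133), and the smaller unit off to the right at (470,170). In k1, bar is at (261,108), round at (261,170) and square at (261,228), with the dish at (172,320). I'll enlarge the valve for pixel-accurate marks.

```bash
python3 - <<'E'
from h import *
v=np.load("v1.npz");k=np.load("k1.npz")
cv2.imwrite("pics/v1c.png",cv2.resize(v["p"][85:225,170:350],None,fx=4,fy=4,interpolation=cv2.INTER_CUBIC))
P=ray(k,[(261,108),(261,170),(261,228)],.075);print("keys b,r,s",P.round(4),np.linalg.norm(np.diff(P,axis=0),axis=1))
print("axis",ray(v,(254,158),.058),"tab",ray(v,(213,133),.059))
e=ray(v,[(301,81),(339,234),(179,120)],.012);print("plate",e.round(4),np.degrees(np.arctan2(*(e[1]-e[0])[1::-1])),np.linalg.norm(e[1:]-e[0],axis=1))
E
```

```text
keys b,r,s [[0.5208 0.1604 0.075 ]
 [0.5209 0.2211 0.075 ]
 [0.521  0.2838 0.075 ]] [0.06068719 0.06273796]
axis [[ 0.59363795 -0.2051133   0.058     ]] tab [[ 0.63560085 -0.23130176  0.059     ]]
plate [[ 0.5411 -0.2846  0.012 ]
 [ 0.4867 -0.0991  0.012 ]
 [ 0.6813 -0.2419  0.012 ]] 106.33781256803884 [0.19332494 0.14656154]
```

View pics/v1c.png

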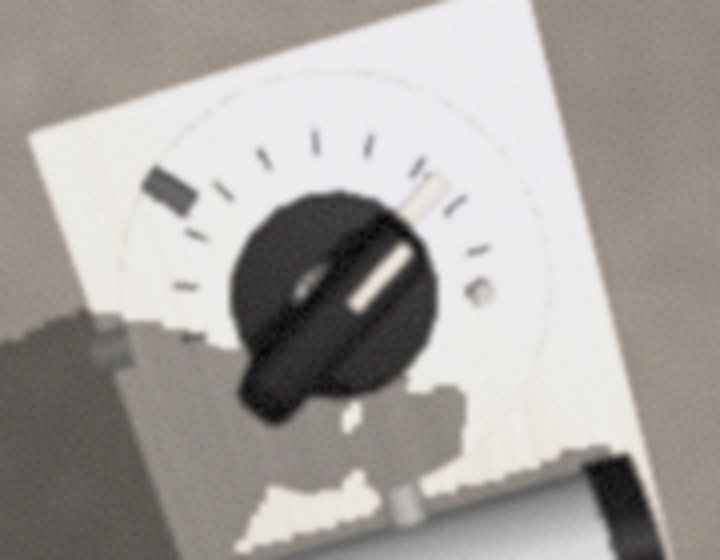

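```bash
python3 - <<'E'
from h import *
v=np.load("v1.npz")
f=lambda x,y,z:ray(v,((x+.5)/4-.5+170,(y+.5)/4-.5+85),z)[0]
ax=f(334,294,.058);ax2=f(337,286,.05);tab=f(169,191,.059);pt=f(440,180,.057);l=[f(360,303,.102),f(403,250,.102)]
A=lambda d:np.degrees(np.arctan2(d[1],d[0]))
print(ax,ax2,"tab",A(tab-ax),np.linalg.norm((tab-ax)[:2]),"ptr",A(pt-ax),np.linalg.norm((pt-ax)[:2]),"line",A(l[1]-l[0]),"bar end mid",(f(268,405,.09)+f(405,235,.09))/2)
E
```

```text
[ 0.59455991 -0.20498171  0.058     ] [ 0.59392512 -0.20577941  0.05      ] tab -32.58775967540165 0.05005132777899858 ptr -133.04404882217898 0.04033553142219419 line -128.82990882785427 bar end mid [ 0.59354712 -0.20382776  0.09      ]
```

```bash
cat >> h.py <<'E'
AX=np.array([.5943,-.2053])
def at(z): return [AX[0],AX[1],z]
def turn(a0,a1,step=np.radians(4),mz=None):
    """grasped: turn the tool from a0 to a1, stopping when the moment changes by mz"""
    m0=None
    for a in np.linspace(a0,a1,max(2,int(abs(a1-a0)/step)+1))[1:]:
        robot.goto(at(.089),ori(a)); m=robot.state()["moment"]
        print(round(np.degrees(a),1),np.round(m[2],3),round(robot.state()["time"],2))
        if mz and abs(m[2])>mz: break
    return a
E
python3 - <<'E'
from h import *
r=np.radians
robot.command_gripper(.5)
robot.goto(at(.17),ori(r(-131)))
print(robot.line_to(at(.089),feed=.08,stop_force=8),robot.state()["tcp_pos"],robot.state()["force"])
robot.command_gripper(0,squeeze=35)
s=robot.state();print(s["finger_gap"],s["grip_force"],s["force"],s["moment"],s["time"])
a=turn(r(-131),r(-169),mz=.6)
s=robot.state();print(s["force"],s["moment"],s["grip_force"])
E
```

```text
False [ 0.5947248  -0.20536596  0.08956881] [-0.04506195  0.3169652   0.44566089]
0.1706389134740407 34.82917606830597 [-3.77720103  4.94284935  5.00316824] [1.42465141 1.2399598  0.05006172] 7.8917
-135.2 -0.073 8.14
-139.4 -0.111 8.39
-143.7 -0.144 8.64
-147.9 -0.096 8.89
-152.1 -0.099 9.14
-156.3 -0.09 9.39
-160.6 -0.091 9.64
-164.8 0.868 9.89
[-5.2937046   7.14452483  7.78348518] [2.48326955 1.99240636 0.86812808] 43.206637501716614
```

```bash
python3 - <<'E'
from h import *
r=np.radians
robot.command_gripper(.5); robot.sleep(.3)
s=robot.state();print(s["force"],s["moment"],s["grip_force"])
robot.line_to(at(.17),feed=.15)
robot.goto(at(.27),ori(-np.pi/2)); robot.sleep(.1)
c=robot.camera_params("wrist"); p,d=robot.grab_frame("wrist")
np.savez("v2.npz",p=p,d=d,**c)
cv2.imwrite("pics/v2c.png",cv2.resize(p[85:225,170:350],None,fx=4,fy=4,interpolation=cv2.INTER_CUBIC))
robot.command_gripper(0)
robot.goto([.521,.283,.15],ori(-np.pi/2))
s=robot.state();print(s["finger_gap"],robot.tip_reach,s["time"])
E
```

```text
[-0.15896281 -0.14717794  0.68372313] [ 0.06146246 -0.05379682 -0.00515623] 0.0
0.0026654378010512025 0.019 14.9333
```

View pics/v2c.png

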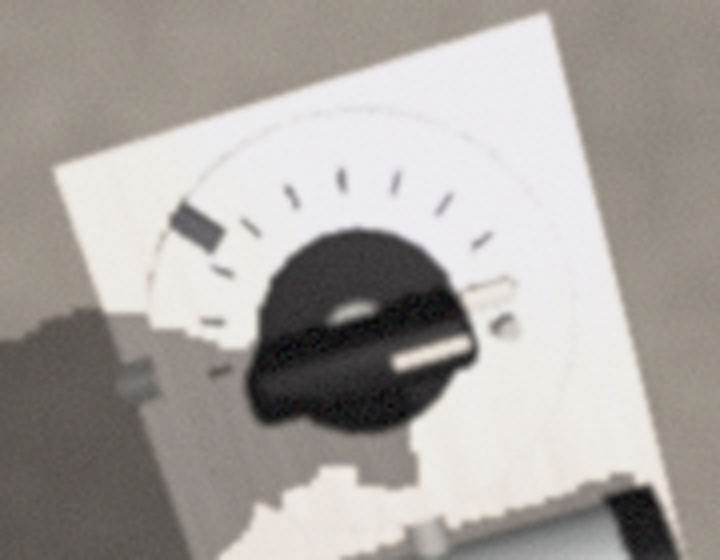

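The pointer at (490,292) now stands right beside the stop pin at (506,326), so the valve is closed; the tab at (197,228) has not been touched. Now the keys.

```bash
python3 - <<'E'
from h import *
def press(x,y):
    robot.goto([x,y,.125],ori(-np.pi/2)); robot.sleep(.1)
    robot.line_to([x,y,.099],feed=.08)
    hit=robot.line_to([x,y,.083],feed=.02,stop_force=7); s=robot.state()
    print(hit,s["tcp_pos"],s["force"]); robot.sleep(.15); s=robot.state();print(s["tcp_pos"],s["force"])
    robot.line_to([x,y,.125],feed=.08); robot.sleep(.2); print(robot.state()["time"])
press(.521,.283)
press(.521,.2215)
E
```

```text
True [0.52127137 0.28327653 0.08806257] [-1.34315969 -1.13992906  7.35780015]
[0.52127909 0.28326348 0.08804697] [-2.48507466 -1.51459107  7.20695356]
17.325
True [0.52132648 0.22176771 0.08804509] [-2.45166295e+00 -4.01679078e-03  6.27198046e+00]
[0.52133017 0.22173617 0.08803178] [-2.57349122 -0.17596806  8.38435757]
19.825
```

Both keys reached their hard stop (tip at 69 mm) one after the other. Now I'll open the valve.

```bash
python3 - <<'E'
from h import *
r=np.radians
v=np.load("v2.npz")
f=lambda x,y,z:ray(v,((x+.5)/4-.5+170,(y+.5)/4-.5+85),z)[0]
A=lambda d:np.degrees(np.arctan2(d[1],d[0]))
ax=f(361,330,.058);tab=f(197,228,.059);pt=f(515,285,.057)
print(ax,A(tab-ax),A(pt-ax))
T=r((-32.6+A(tab-f(361,330,.058)))/2); print(np.degrees(T))
robot.goto(at(.17),ori(r(-163.5))); robot.command_gripper(.5)
print(robot.line_to(at(.089),feed=.08,stop_force=8))
robot.command_gripper(0,squeeze=35)
s=robot.state();print(s["finger_gap"],s["grip_force"],s["moment"],s["time"])
turn(r(-163.5),T,step=r(10),mz=.8)
robot.command_gripper(.5); robot.sleep(.2)
robot.line_to(at(.17),feed=.15)
robot.goto(at(.27),ori(-np.pi/2)); robot.sleep(.1)
c=robot.camera_params("wrist"); p,d=robot.grab_frame("wrist")
np.savez("v3.npz",p=p,d=d,**c)
cv2.imwrite("pics/v3c.png",cv2.resize(p[85:225,170:350],None,fx=4,fy=4,interpolation=cv2.INTER_CUBIC))
print(robot.state()["time"])
E
```

```text
[ 0.59446947 -0.20500487  0.058     ] -32.60868966743858 -163.78616970315898
-32.604344833719296
False
0.16657220979429238 34.671658873558044 [2.84753477 1.0132396  0.2039445 ] 23.425
-153.4 0.075 23.72
-143.4 0.157 24.01
-133.3 0.093 24.3
-123.2 0.063 24.59
-113.2 0.181 24.88
-103.1 0.113 25.18
-93.0 0.11 25.47
-82.9 0.105 25.76
-72.9 0.115 26.05
-62.8 0.151 26.34
-52.7 0.118 26.63
-42.7 0.15 26.93
-32.6 0.145 27.22
29.5917
```

View pics/v3c.png

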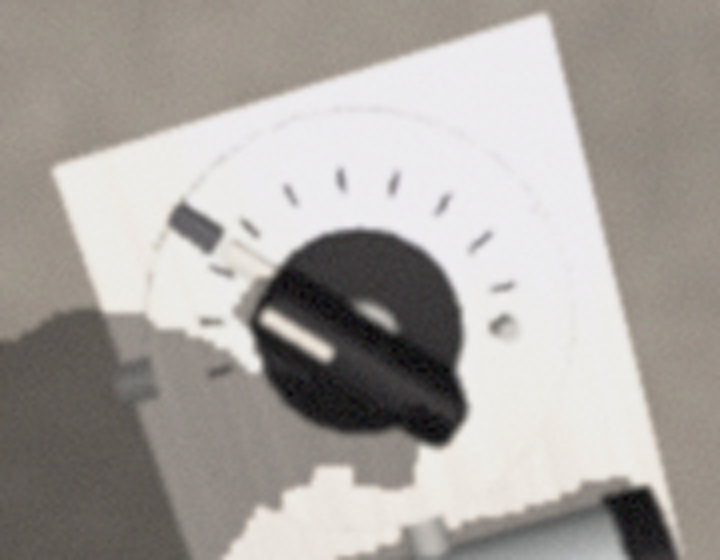

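The white nose, with its tip near (228,246), points straight at the tab centre (197,228). The two agree within about 1°, and the tab sits where it did before. I'll hand the job in.

```bash
python3 -c "
from cell import robot
print(robot.job_done())"
```

```text
the job is handed in; nothing more can be done
None
```

The job is handed in: I closed the valve, pressed the square key and then the round key fully down, and opened the valve until its pointer matched the tab within about 1° in the last picture; the hand-in returned no verdict.

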